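Fit a size plate and set its clamp screw a quarter turn off its seat

ROBOT

A 6-joint arm with a two-finger parallel gripper is mounted at the origin on the work surface. World frame = base frame: x ahead of the robot, y to its left, z up, the work surface at z = 0. Lengths are in m, angles in rad, forces in N, time in s.
With the tool pointing down it reaches from about 0.3 to 0.875 m from the base axis. Payload 6.4 kg.
Tool frame: the origin (TCP) lies between the finger pads; the fingertips stand 25 mm ahead of it and the grasp point (between the pads) lies 6 mm ahead of it (ctrl.finger_overhang is the distance from the TCP to the fingertips, in m); x points along the fingers, z is the direction in which the jaws open and shut, and the axes are right-handed (so a half turn about x gives the same grasp; the last joint's range is limited). The gripper opens to 85 mm and grips with 20 to 120 N. Pads are 22 mm wide; open, the fingers measure 114 mm over their backs; the gripper's body (76 mm by 85 mm) begins 54 mm behind the grasp point. The pads swing forward as they close: fully open they stand 13 mm farther back than shut.
Start: joints at [0.909, 0.181, 1.607, -0, 1.354, -0.206], TCP at [0.253, 0.516, 0.256] pointing down, gripper open.
Joint ranges: [-2.99, 2.99], [-0.89, 2.07], [0.3, 2.58], [-1.14, 4.28], [0, 2.63], [-3.12, 3.12]. Speed limits (rad/s): [2.57, 2.57, 3.01, 3.14, 3.14, 3.14].

INTERFACE

Orientations are given as a unit quaternion [w, x, y, z].
In Python, from bench import ctrl gives the robot as it stands.
- The arm moves only by the tool jog_arm, never from a script. Its argument "commands" is one flat list of numbers, 7 for each row, row after row: the shift along the tool's x, y, z as a fraction of full scale, then the turn, a rotation vector about the tool's x, y, z as a fraction of full scale, then the gripper's target within -1 to 1 (fully open at 1, half-way at 0, shut at -1). A call has 1 to 10 rows; each row is the pose to reach, as a shift and turn from the pose commanded when the call began, along the tool's axes at that moment, turning the shorter way round; what a row does not reach only later rows make up. Full scale, the value 1, is 0.2 m for a shift and 2 pi rad for a turn. A row lasts 1/8 s, in which the tool goes at most 62.5 mm and 10.7 degrees, less where a joint would pass 70% of its speed; a pose out of reach is approached as far as the arm can. A call with a number of a shift or a turn outside -1 to 1 is refused whole. A call with a gripper value outside its range is refused whole. The fingers move at their own pace and stop on an object; the grip force is fixed at half the most. Time passes only in rows, so rows that repeat a pose let the fingers close. It gives the time, the measured TCP pose, the force and the opening at its end, in the units of the state.
- ctrl.get_obs(): the state, without advancing time (a new reading comes with each control period).
- ctrl.camera(name): name is "scene" or "top" or "wrist"; returns a dict with "frame" (384x512x3 uint8, red, green, blue), "K" (3x3 intrinsics, pixels), "rvec" (rotation vector, rad) and "tvec" (3), from world to camera coordinates, as OpenCV has them; the wrist camera has in their place "tool_from_camera" (4x4, takes a point from camera to tool coordinates, whose origin is the TCP and whose axes are the tool frame's). Camera axes: x right, y down, z forward; pixel columns grow to the right and rows downward; lengths in m; the calibration is good to about 2 mm. A picture is of the moment at which its call begins: read the wrist's pose just before it. There is no depth.
- ctrl.hand_in(): hands the job in, once; it reports no verdict.
The state is a dict: "time_s": time; "q": joint angles; "dq": joint speeds; "joint_efforts": joint torques, N m; "eef_pos": TCP position; "eef_rot": TCP orientation; "wrist_force": force on the tool from outside, world axes, zero at the start; "torque": the same for the moment, N m; "opening": opening from 0.0 (shut) to 1.0 (fully open).
Only numpy, scipy, OpenCV 4.12 (cv2) and the standard library are available. Lean on these libraries where they do the work, as an engineer would, in place of code of your own. Each camera call takes 0.05 s, during which the arm holds its last target.

TASK

Change the filler over to the blue-tabbed size plate: take it out of the grey storage rack and stand it on edge in the slot of the black clamp holder, lowering it all the way down before you let go of it. Then turn the orange thumbscrew clockwise until it seats, back it off a quarter turn so that the plate can still slide, and finish with the gripper still holding the thumbscrew there. Leave the green-tabbed plate in the rack, and leave the bottle, the beaker and the spanner where they are.

Things in the scene. Friction and masses are not known exactly. Their poses are not given: they have to be found in the camera images.
- blue_plate_mid (a point): Centre of the loose plate to fit: white plastic, 8 mm thick (x), 110 long (y), on edge, with two blue spots and a blue tab. White part 70 mm high; tab 22 mm higher, mid-length, 36 long (y), 8 thick: grip it from above, fingers closing along x. Overall 92 mm high (z up); this point is 46 mm above the lower edge. About 0.12 kg. Starts upright in either slot of the rack.
- green_plate_mid (a point): Centre of the other size plate, the same in size but with a green tab and green spots; it stands in the rack's other slot, parallel, 80 mm away, and stays there.
- rack: Fixed grey storage rack, 150 x 150 mm. Origin at the centre of its underside, z up. Two parallel slots along its y at x = -40 and +40 mm, each 11 mm wide, 120 mm long and 20 mm deep; slot floors 12 mm and slot tops 32 mm above the table. Its place and yaw vary, and it may stand left or right of the holder.
- slot (a point): Centre of the slot's floor in the fixed clamp holder (steel base, black blocks), 12 mm above the table; z up, y along the slot. Slot 11 mm wide (x), 120 long (y, ends closed), 30 deep; steel lips above it flare to 25 mm wide, tops 42 mm above this point. A plate fully down has its centre 46 mm above this point. Screw axis 95 mm to -x. Holder's place and yaw vary.
- screw_grip (a point): Grip point on the thumbscrew's upright axis, 92 mm above the table. Orange wing 46 mm long (x; the frame turns with the screw), 14 thick (y), 34 high: top 10 mm above this point, foot 24 mm below it on a steel flange 40 mm across. Pinch it from above, fingers closing along y. White mark on top of its -x half. It does not rise or sink noticeably.
- clamp_screw (a joint): Thumbscrew angle, rad, growing clockwise seen from above. 0 is fully loose; hard stop (seated) at 3.14, where the wing's white mark points at the plate slot (slot +x, at the white line on the black block). A quarter turn back is 1.57. Light friction, 0.05 N m; stays where left. Starts between 1.0 and 2.1.
- bottle: White bottle with a red band, 48 mm across, 110 mm high, loose; origin at the centre of its underside. Leave alone.
- beaker: Open steel beaker, 64 mm across, 65 mm high, loose; origin at the centre of its underside. Leave alone.
- spanner: Steel spanner, 180 mm long, lying flat to one side, loose; origin at the middle of its underside. Leave alone.

How it is judged:
By the outcome, as a careful person would: the job done as asked, in the order asked, and still so for the second after the job is handed in, while the arm keeps its last pose, push and grip.
It also fails if it takes over 61 s, if anything falls off the work surface, if the arm or the gripper's body presses on something with over 40 N, if the wrist force passes 120 N, or if a joint passes its speed limit or range.

## Working session

There is one attempt and no reset: what is moved stays moved. The work goes in short steps, Python scripts to look and compute and a tool call to move; the robot and the scene stay as the last step left them, time stands still between calls to the robot, and variables do not carry over. Pictures are saved under pics/ and viewed, and the job is handed in when it is done.

Besides the shell and the picture viewer there is one more tool, called after "Emit:" in YAML: its name, and indented under it one key for each argument. jog_arm: Moves the arm, as the interface text tells. Its arguments: {"type":"object","properties":{"commands":{"type":"array","items":{"type":"number"}}},"required":["commands"]}

```bash
mkdir -p pics; ls; python3 - <<'E'
from bench import ctrl
import cv2,numpy as np,json
o=ctrl.get_obs();print(o)
import pickle
d={}
for n in ["scene","top","wrist"]:
    c=ctrl.camera(n);d[n]=c
    cv2.imwrite(f"pics/{n}0.png",cv2.resize(c["frame"][:,:,::-1],(768,576),interpolation=cv2.INTER_CUBIC))
    print(n,{k:np.round(v,4).tolist() for k,v in c.items() if k!="frame"})
pickle.dump((o,d),open("d0.pkl","wb"))
E
```

```text
pics
{'time_s': 0.0, 'q': array([ 9.08682465e-01,  1.81536714e-01,  1.60801219e+00,  1.24322398e-05,
        1.35382676e+00, -2.06296059e-01]), 'dq': array([ 9.18713330e-04,  6.01566602e-04,  5.39392924e-06,  6.31803800e-04,
       -4.75972860e-04, -1.23947426e-03]), 'joint_efforts': array([-8.81173110e-04, -4.44857991e+01, -3.51340091e+01, -1.81001415e-04,
        8.90665397e-03,  4.43515705e-05]), 'eef_pos': array([0.25276654, 0.51588591, 0.25538454]), 'eef_rot': array([ 0.59944787, -0.37431188,  0.60063465,  0.37388621]), 'wrist_force': array([ 0.07526816,  0.19890696, -0.14391883]), 'torque': array([ 0.00988837, -0.00325631, -0.02327172]), 'opening': 1.0000435668375858}
scene {'K': [[352.1453, 0.0, 251.5238], [0.0, 352.1453, 197.0368], [0.0, 0.0, 1.0]], 'rvec': [1.2141, 2.1192, -1.0747], 'tvec': [0.2133, -0.2611, 1.6036]}
top {'K': [[363.1257, 0.0, 255.3796], [0.0, 363.1257, 196.0403], [0.0, 0.0, 1.0]], 'rvec': [2.153, -2.1477, 0.0774], 'tvec': [0.1113, 0.6025, 0.9545]}
wrist {'K': [[324.7216, 0.0, 254.3976], [0.0, 324.7216, 190.3101], [0.0, 0.0, 1.0]], 'tool_from_camera': [[0.001, -0.2833, 0.959, -0.1172], [0.0, -0.959, -0.2834, 0.0731], [1.0, 0.0003, -0.001, -0.0004], [0.0, 0.0, 0.0, 1.0]]}
```

View pics/scene0.png

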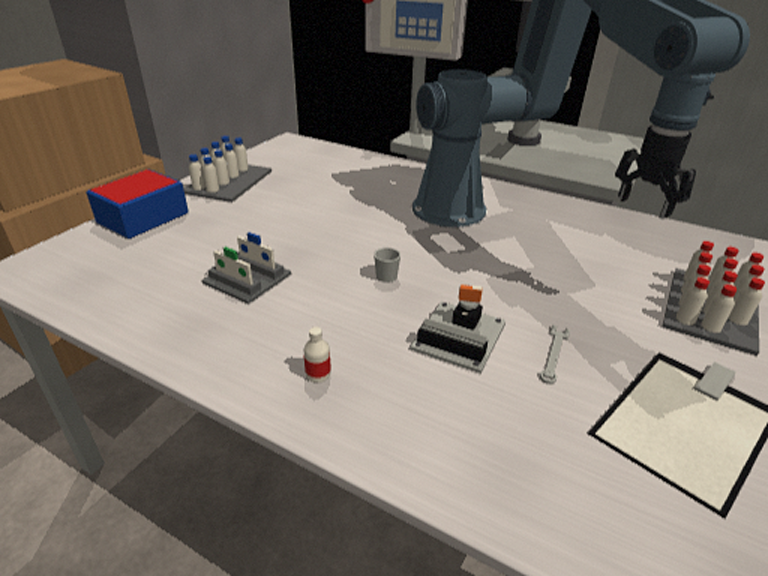

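View pics/top0.png

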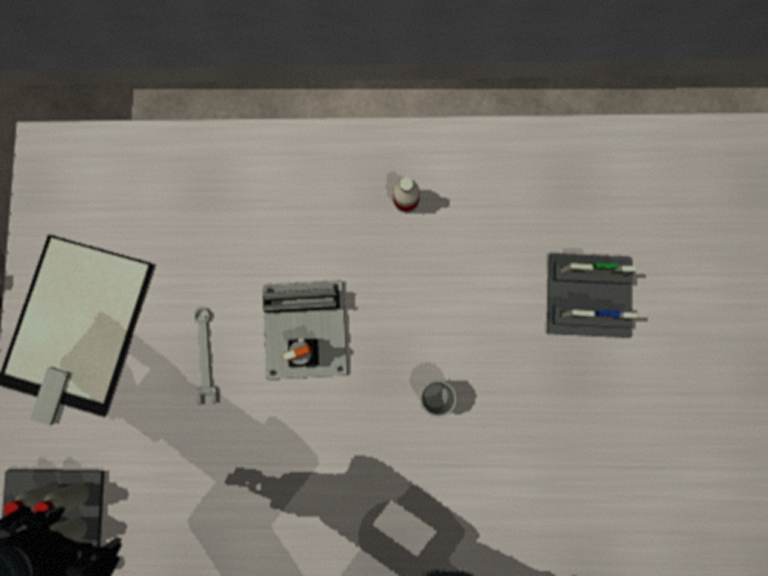

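View pics/wrist0.png

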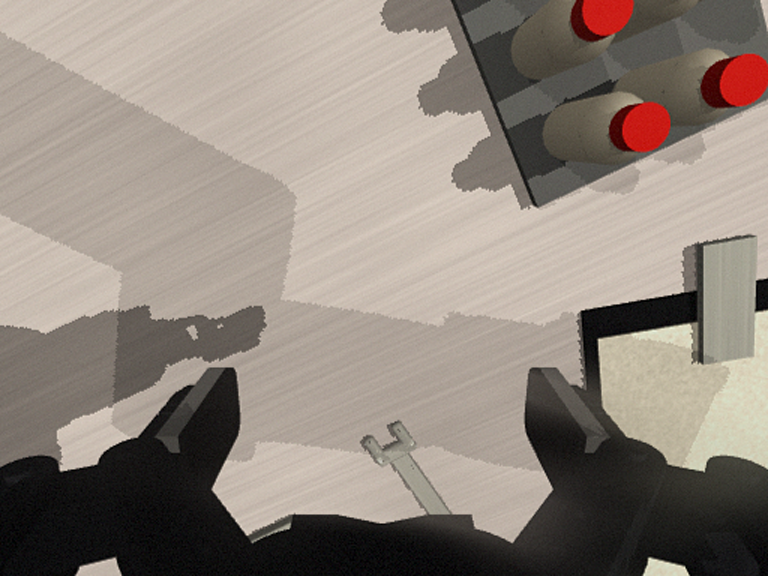

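The top view shows the rack at (590,295), with blue in the near slot (607,314) and green in the far slot (607,267). The holder is at (305,330) with its slot on the far side, the beaker at (438,397) and the bottle at (406,195). Next I'll take enlarged crops.

```bash
cat > h.py <<'E'
import numpy as np,cv2,pickle
from scipy.spatial.transform import Rotation as R
def px2w(c,u,v,z):
    Rm=cv2.Rodrigues(np.array(c["rvec"],float))[0];t=np.array(c["tvec"],float).ravel()
    C=-Rm.T@t;d=Rm.T@np.linalg.inv(c["K"])@np.array([u,v,1.]);return C+d*(z-C[2])/d[2]
def w2px(c,p):
    return cv2.projectPoints(np.array(p,float).reshape(-1,3),np.array(c["rvec"],float),np.array(c["tvec"],float),np.array(c["K"],float),None)[0].reshape(-1,2)
def toolR(o):
    w,x,y,z=o["eef_rot"];return R.from_quat([x,y,z,w])
def wristcam(o,c):
    T=np.eye(4);T[:3,:3]=toolR(o).as_matrix();T[:3,3]=o["eef_pos"];W=T@np.array(c["tool_from_camera"])
    Wi=np.linalg.inv(W);return dict(K=c["K"],rvec=cv2.Rodrigues(Wi[:3,:3])[0],tvec=Wi[:3,3])
def crop(f,x0,y0,w,h,s,name):
    cv2.imwrite(name,cv2.resize(f[y0:y0+h,x0:x0+w,::-1],None,fx=s,fy=s,interpolation=cv2.INTER_CUBIC))
E
python3 - <<'E'
from h import *
o,d=pickle.load(open("d0.pkl","rb"));c=d["top"]
crop(c["frame"],165,175,80,90,8-2,"pics/hold0.png")
crop(c["frame"],355,160,85,70,9,"pics/rack0.png")
print(toolR(o).as_matrix().round(3))
for u,v,z in [(607/1.5,314/1.5,.104),(607/1.5,267/1.5,.104),(298/1.5,352/1.5,.1),(303/1.5,298/1.5,.054),(406/1.5,190/1.5,.1),(438/1.5,395/1.5,.04)]: print(px2w(c,u,v,z).round(3))
print(w2px(c,[[0,0,0]]))
E
```

```text
[[-0.001 -0.898  0.44 ]
 [-0.001  0.44   0.898]
 [-1.     0.    -0.002]]
[ 0.562 -0.261  0.104]
[ 0.64  -0.264  0.104]
[0.497 0.253 0.1  ]
[0.593 0.255 0.054]
[0.776 0.072 0.1  ]
[0.423 0.015 0.04 ]
[[297.71947247 425.25189712]]
```

View pics/hold0.png

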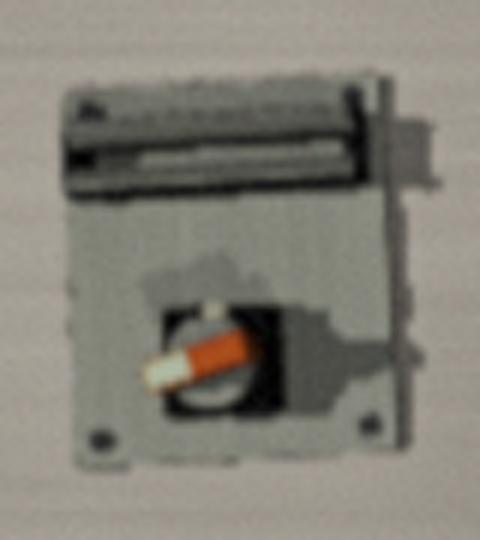

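View pics/rack0.png

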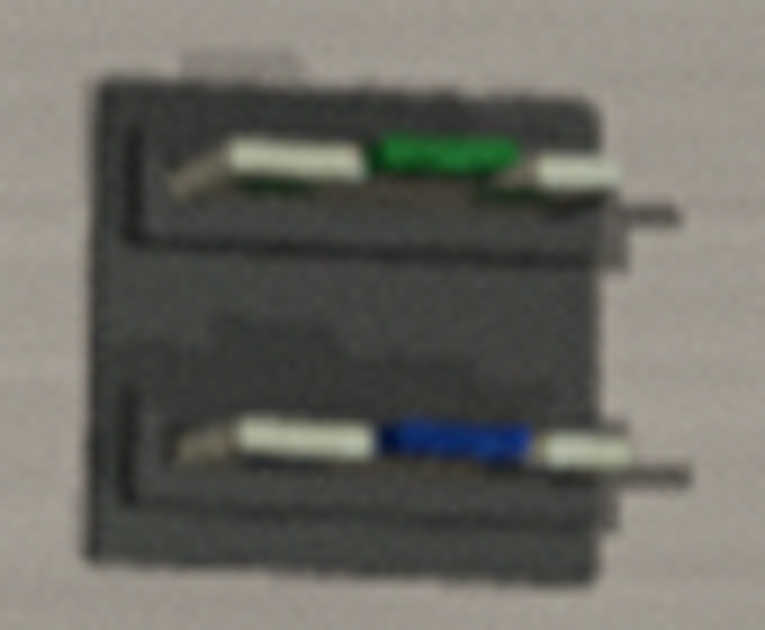

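```bash
python3 - <<'E'
from h import *
o,d=pickle.load(open("d0.pkl","rb"));c=d["top"]
H=lambda x,y:(165+x/6-.4,175+y/6-.4); K=lambda x,y:(355+x/9-.4,160+y/9-.4)
def ln(a,b,z):
    p=px2w(c,*a,z);q=px2w(c,*b,z);e=p-q;print(((p+q)/2).round(4),"dirY deg",np.degrees(np.arctan2(-e[0],e[1])).round(2),"len",np.linalg.norm(e).round(4))
print("blue");ln(K(238,437),K(630,450),.082);ln(K(380,440),K(530,440),.104)
print("green");ln(K(228,157),K(620,172),.082);ln(K(370,155),K(520,155),.104)
print("rack top edges far/near");ln(K(105,80),K(590,100),.032);ln(K(85,562),K(590,582),.032)
print("holder slot");ln(H(75,160),H(362,148),.05);
print("base near/far");ln(H(80,465),H(400,450),.012);ln(H(65,85),H(388,78),.012)
print("wing");ln(H(145,375),H(250,345),.102)
E
```

```text
blue
[ 0.5645 -0.2642  0.082 ] dirY deg -1.83 len 0.1093
[ 0.5639 -0.262   0.104 ] dirY deg 0.1 len 0.0408
green
[ 0.6442 -0.2645  0.082 ] dirY deg -2.31 len 0.1103
[ 0.6434 -0.2624  0.104 ] dirY deg -0.07 len 0.0412
rack top edges far/near
[ 0.6748 -0.2609  0.032 ] dirY deg -2.54 len 0.1443
[ 0.5298 -0.2528  0.032 ] dirY deg -2.11 len 0.148
holder slot
[0.589  0.2585 0.05  ] dirY deg 2.45 len 0.1293
base near/far
[0.4528 0.2529 0.012 ] dirY deg 2.97 len 0.1476
[0.6266 0.2626 0.012 ] dirY deg 1.24 len 0.1518
wing
[0.4972 0.2558 0.102 ] dirY deg 16.09 len 0.0459
```

```bash
cat >> h.py <<'E'
def goal(o,p,zang):
    """print fraction row for TCP world p, tool down with z axis at zang deg"""
    a=np.radians(zang);z=np.array([np.cos(a),np.sin(a),0]);x=np.array([0,0,-1.]);y=np.cross(z,x)
    Rt=np.column_stack([x,y,z]);R0=toolR(o).as_matrix()
    s=R0.T@(np.array(p)-o["eef_pos"])/.2; r=R.from_matrix(R0.T@Rt).as_rotvec()/(2*np.pi)
    print("shift",s.round(4),"turn",r.round(4),"rows",np.linalg.norm(s*.2)/.0625,np.degrees(np.linalg.norm(r)*2*np.pi)/10.7)
def st(o):
    M=toolR(o).as_matrix();print("t",round(o["time_s"],2),"pos",o["eef_pos"].round(4),"zang",np.degrees(np.arctan2(M[1,2],M[0,2])).round(2),"down",M[:,0].round(4),"F",o["wrist_force"].round(1),"T",o["torque"].round(2),"open",round(o["opening"],3),"q6",o["q"][5].round(2))
E
python3 - <<'E'
from h import *
from bench import ctrl
o=ctrl.get_obs();goal(o,[.45,.30,.256],2.3)
E
```

```text
shift [-0.0016 -1.3605 -0.5358] turn [ 1.711e-01 -2.000e-04  1.000e-04] rows 4.678894634814726 5.755405394669686
```

Emit:
jog_arm:
  commands: [0, -1, -0.4, 0.171, 0, 0, 1, 0, -1, -0.4, 0.171, 0, 0, 1, 0, -1, -0.4, 0.171, 0, 0, 1, 0, -1, -0.4, 0.171, 0, 0, 1, 0, -1, -0.4, 0.171, 0, 0, 1, 0, -1, -0.4, 0.171, 0, 0, 1, 0, -1, -0.4, 0.171, 0, 0, 1]

```text
time_s: 1.02
eef_pos: [0.3974, 0.3563, 0.256]
eef_rot: [0.707, -0.015, 0.707, 0.015]
wrist_force: [0.2, 0.0, 1.3]
opening: 0.999
```

```bash
python3 - <<'E'
from h import *
from bench import ctrl
o=ctrl.get_obs();st(o);c=ctrl.camera("wrist");pickle.dump((o,c),open("w1.pkl","wb"))
cv2.imwrite("pics/w1.png",cv2.resize(c["frame"][:,:,::-1],(768,576),interpolation=cv2.INTER_CUBIC))
wc=wristcam(o,c);print(w2px(wc,[[.497,.256,.102],[.592,.2596,.054],[.592,.2596,.012]])*1.5)
goal(o,[.564,-.263,.2],-2.1)
E
```

```text
t 1.02 pos [0.3974 0.3563 0.256 ] zang 2.38 down [-5.e-04 -3.e-04 -1.e+00] F [0.2 0.  1.3] T [0.02 0.03 0.07] open 0.999 q6 0.47
[[533.44394036 430.28356039]
 [643.95670811 393.40104875]
 [617.37362838 367.74389393]]
shift [ 0.2805 -3.1282  0.7037] turn [ 0.0125 -0.0001  0.    ] rows 10.299456432097712 0.41891149581330156
```

View pics/w1.png

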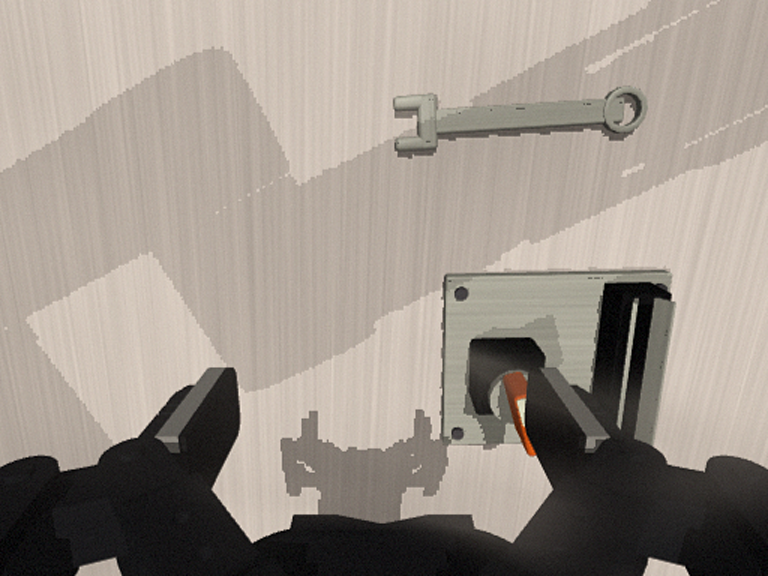

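The holder is at right (555,355), with the wing at (520,410) partly hidden by a finger. It agrees with the estimate, so I'll go on to the rack.

Emit:
jog_arm:
  commands: [0, -1, 0.35, 0, 0, 0, 1, 0, -1, 0.35, 0, 0, 0, 1, 0, -1, 0.35, 0, 0, 0, 1, 0, -1, 0.35, 0, 0, 0, 1]

```text
time_s: 1.58
eef_pos: [0.4764, 0.1568, 0.2564]
eef_rot: [0.707, -0.015, 0.707, 0.014]
wrist_force: [0.3, 0.5, 0.6]
opening: 1.001
```

Emit:
jog_arm:
  commands: [0, -1, 0.35, 0, 0, 0, 1, 0, -1, 0.35, 0, 0, 0, 1, 0, -1, 0.35, 0, 0, 0, 1, 0, -1, 0.35, 0, 0, 0, 1]

```text
time_s: 2.08
eef_pos: [0.5543, -0.0405, 0.2561]
eef_rot: [0.707, -0.014, 0.707, 0.014]
wrist_force: [0.1, 0.8, 0.6]
opening: 1.001
```

```bash
python3 - <<'E'
from h import *
from bench import ctrl
o=ctrl.get_obs();st(o)
goal(o,[.564,-.20,.22],-2.1)
E
```

```text
t 2.08 pos [ 0.5543 -0.0405  0.2561] zang 2.31 down [ 0.e+00 -5.e-04 -1.e+00] F [0.1 0.8 0.6] T [0.03 0.   0.04] open 1.001 q6 -0.33
shift [ 0.181  -0.7986  0.0163] turn [0.0122 0.     0.0001] rows 2.6208594118653035 0.41197418817849746
```

Emit:
jog_arm:
  commands: [0.18, -0.8, 0.015, 0.0122, 0, 0, 1, 0.18, -0.8, 0.015, 0.0122, 0, 0, 1, 0.18, -0.8, 0.015, 0.0122, 0, 0, 1, 0.18, -0.8, 0.015, 0.0122, 0, 0, 1]

```text
time_s: 2.58
eef_pos: [0.5625, -0.1989, 0.219]
eef_rot: [0.706, 0.013, 0.708, -0.013]
wrist_force: [-0.1, 0.6, 0.3]
opening: 1.005
```

```bash
python3 - <<'E'
from h import *
from bench import ctrl
o=ctrl.get_obs();st(o);c=ctrl.camera("wrist");pickle.dump((o,c),open("w2.pkl","wb"))
cv2.imwrite("pics/w2.png",cv2.resize(c["frame"][:,:,::-1],(768,576),interpolation=cv2.INTER_CUBIC))
wc=wristcam(o,c);print(w2px(wc,[[.564,-.263,.104],[.5665,-.2076,.082],[.5625,-.318,.082]])*1.5)
goal(o,[.564,-.263,.2],-2.1)
E
```

```text
t 2.58 pos [ 0.5625 -0.1989  0.219 ] zang -2.13 down [-0.0018  0.001  -1.    ] F [-0.1  0.6  0.3] T [ 0.03 -0.03  0.01] open 1.005 q6 -0.5
[[391.5784547  405.98964829]
 [392.28475356 295.02127689]
 [391.33662685 467.19059773]]
shift [ 0.0947 -0.3199  0.0198] turn [-0.0001 -0.0003 -0.0001] rows 1.0694884158097546 0.011527592333899673
```

View pics/w2.png

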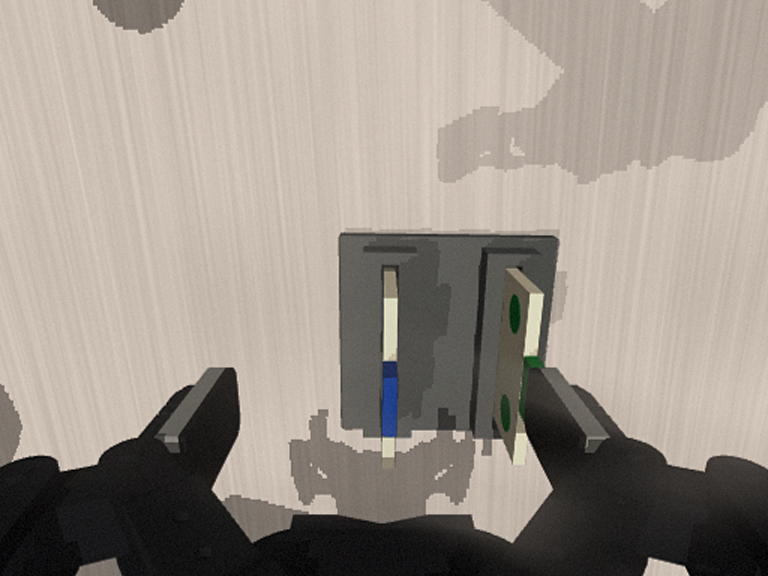

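The picture shows the blue tab at (390,407) and the plate's ends at (390,297) and (388,467). These are within a pixel or two of the prediction, and the fingers clear the green plate. I'll go down.

Emit:
jog_arm:
  commands: [0.1, -0.32, 0.01, 0, 0, 0, 1, 0.1, -0.32, 0.01, 0, 0, 0, 1, 0.3, -0.32, 0.01, 0, 0, 0, 1, 0.5, -0.32, 0.01, 0, 0, 0, 1, 0.6, -0.32, 0.01, 0, 0, 0, 1, 0.6, -0.32, 0.01, 0, 0, 0, 1, 0.6, -0.32, 0.01, 0, 0, 0, 1]

```text
time_s: 3.5
eef_pos: [0.564, -0.2614, 0.1022]
eef_rot: [0.708, 0.012, 0.706, -0.013]
wrist_force: [-0.1, -0.7, -0.4]
opening: 1.001
```

```bash
python3 - <<'E'
from h import *
from bench import ctrl
o=ctrl.get_obs();st(o);c=ctrl.camera("wrist");pickle.dump((o,c),open("w3.pkl","wb"))
cv2.imwrite("pics/w3.png",cv2.resize(c["frame"][:,:,::-1],(768,576),interpolation=cv2.INTER_CUBIC))
goal(o,[.563,-.263,.099],-2.1)
E
```

```text
t 3.5 pos [ 0.564  -0.2614  0.1022] zang -2.02 down [ 0.0023 -0.0015 -1.    ] F [-0.1 -0.7 -0.4] T [-0.02  0.02  0.01] open 1.001 q6 -0.59
shift [ 0.0158 -0.0081 -0.0046] turn [0.0002 0.0004 0.0002] rows 0.058797178472976615 0.016394631511432205
```

View pics/w3.png

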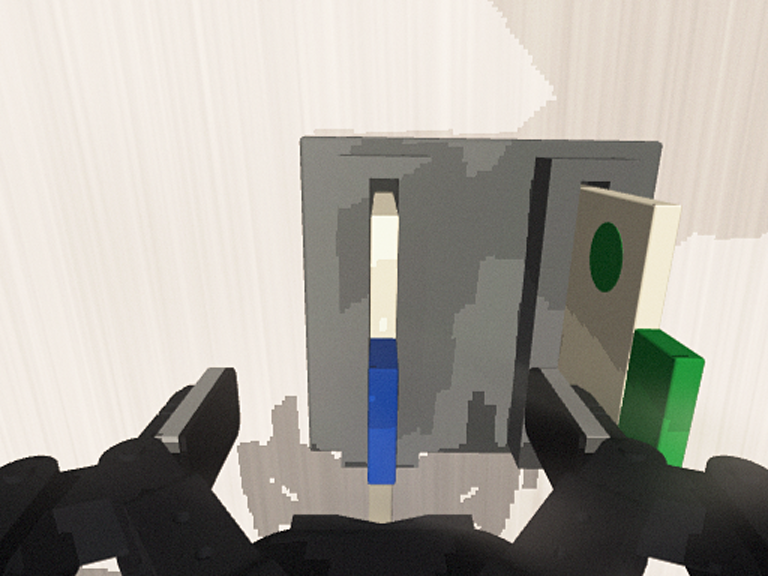

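The blue tab (383,410) is centred between the pads and the fingers are clear of the green plate. I'll close the gripper.

Emit:
jog_arm:
  commands: [0, 0, 0, 0, 0, 0, -1, 0, 0, 0, 0, 0, 0, -1, 0, 0, 0, 0, 0, 0, -1, 0, 0, 0, 0, 0, 0, -1, 0, 0, 0, 0, 0, 0, -1, 0, 0, 0, 0, 0, 0, -1, 0, 0, 0, 0, 0, 0, -1]

```text
time_s: 4.42
eef_pos: [0.5629, -0.2614, 0.1004]
eef_rot: [0.707, 0.013, 0.707, -0.013]
wrist_force: [0.8, -0.8, 1.3]
opening: 0.08
```

```bash
python3 - <<'E'
from h import *
from bench import ctrl
st(ctrl.get_obs())
E
```

```text
t 4.42 pos [ 0.5629 -0.2614  0.1004] zang -2.07 down [ 3.e-04 -2.e-04 -1.e+00] F [ 0.8 -0.8  1.3] T [-0.08 -0.12 -0.02] open 0.08 q6 -0.59
```

Emit:
jog_arm:
  commands: [-0.1, 0, 0, 0, 0, 0, -1, -0.25, 0, 0, 0, 0, 0, -1, -0.4, 0, 0, 0, 0, 0, -1, -0.6, 0, 0, 0, 0, 0, -1, -0.6, 0, 0, 0, 0, 0, -1, -0.6, 0, 0, 0, 0, 0, -1]

```text
time_s: 5.18
eef_pos: [0.5622, -0.2609, 0.2197]
eef_rot: [0.707, 0.013, 0.707, -0.012]
wrist_force: [-0.3, -0.1, -2.3]
opening: 0.081
```

```bash
python3 - <<'E'
from h import *
from bench import ctrl
o=ctrl.get_obs();st(o);c=ctrl.camera("wrist");pickle.dump((o,c),open("w4.pkl","wb"))
cv2.imwrite("pics/w4.png",cv2.resize(c["frame"][:,:,::-1],(768,576),interpolation=cv2.INTER_CUBIC))
goal(o,[.592,.20,.22],2.3)
E
```

```text
t 5.17 pos [ 0.5622 -0.2609  0.2197] zang -2.06 down [-1.2e-03  7.0e-04 -1.0e+00] F [-0.3 -0.1 -2.3] T [0.   0.07 0.01] open 0.081 q6 -0.59
shift [0.     2.3085 0.0662] turn [-0.0121 -0.0002 -0.0001] rows 7.390176981545912 0.4077546964779956
```

View pics/w4.png

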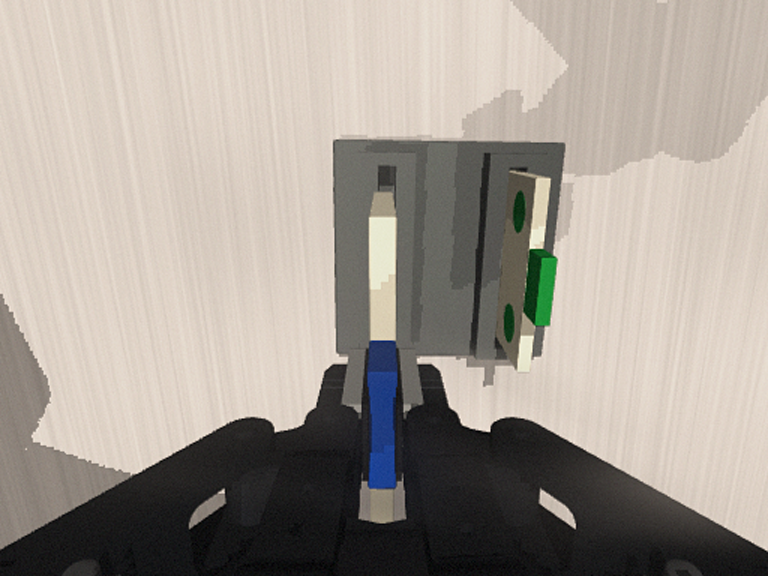

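The plate is out of the rack and held square in the jaws, with the blue tab at (383,420). The green plate is still in the rack. I'll carry the plate over to the holder.

Emit:
jog_arm:
  commands: [0, 0.3, 0, -0.006, 0, 0, -1, 0, 0.6, 0.02, -0.006, 0, 0, -1, 0, 0.9, 0.03, -0.012, 0, 0, -1, 0, 1, 0.03, -0.0122, 0, 0, -1]

```text
time_s: 5.72
eef_pos: [0.5748, -0.0581, 0.2184]
eef_rot: [0.706, -0.015, 0.708, 0.016]
wrist_force: [-0.0, -0.0, -1.5]
opening: 0.078
```

Emit:
jog_arm:
  commands: [0, 0.25, 0, 0, 0, 0, -1, 0, 0.5, 0.02, 0, 0, 0, -1, 0, 0.8, 0.03, 0, 0, 0, -1, 0, 1, 0.03, 0, 0, 0, -1, 0, 1, 0.03, 0, 0, 0, -1]

```text
time_s: 6.35
eef_pos: [0.5729, 0.1405, 0.2189]
eef_rot: [0.706, -0.015, 0.708, 0.016]
wrist_force: [0.4, -0.0, -2.0]
opening: 0.082
```

```bash
python3 - <<'E'
from h import *
from bench import ctrl
o=ctrl.get_obs();st(o);c=ctrl.camera("wrist");pickle.dump((o,c),open("w5.pkl","wb"))
cv2.imwrite("pics/w5.png",cv2.resize(c["frame"][:,:,::-1],(768,576),interpolation=cv2.INTER_CUBIC))
goal(o,[.592,.2596,.22],2.3)
wc=wristcam(o,c);print(w2px(wc,[[.592,.2596,.054],[.592-.0024,.2596+.06,.054],[.592+.0024,.2596-.06,.054],[.497,.256,.102]])*1.5)
E
```

```text
t 6.35 pos [0.5729 0.1405 0.2189] zang 2.51 down [-2.5e-03  1.0e-04 -1.0e+00] F [ 0.4 -0.  -2. ] T [-0.03 -0.01 -0.04] open 0.082 q6 -0.0
shift [-0.0057  0.5906  0.1218] turn [ 0.0006 -0.0004 -0.    ] rows 1.9298138330636925 0.024156832564459257
[[430.87565988  50.56939845]
 [434.85657846 -82.83968768]
 [427.39005308 167.37952902]
 [222.19888233  29.55610652]]
```

View pics/w5.png

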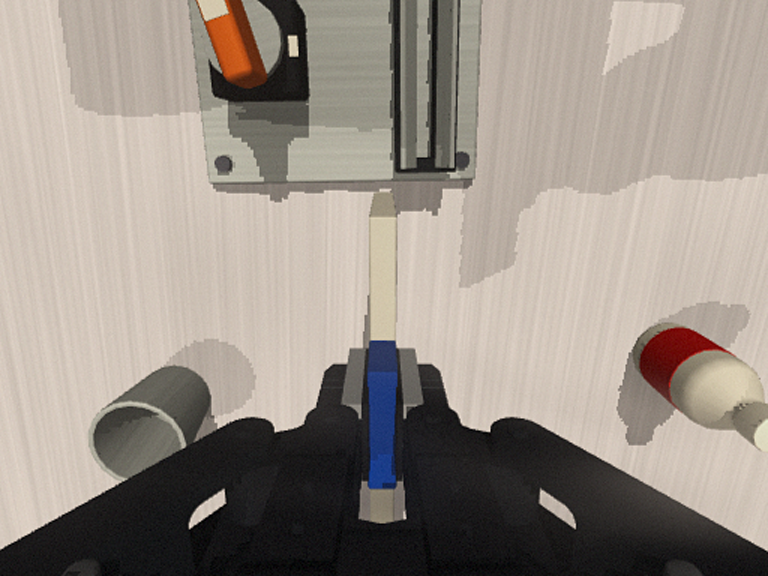

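The near end of the holder's slot appears at (428,168), where the estimate put it. The wing is at (232,40), and the beaker and bottle are undisturbed. I'll move above the slot.

Emit:
jog_arm:
  commands: [0, 0.3, 0.06, 0, 0, 0, -1, 0, 0.598, 0.122, 0, 0, 0, -1, 0, 0.598, 0.122, 0, 0, 0, -1, 0, 0.598, 0.122, 0, 0, 0, -1, 0.3, 0.598, 0.122, 0, 0, 0, -1, 0.3, 0.598, 0.122, 0, 0, 0, -1]

```text
time_s: 7.15
eef_pos: [0.5897, 0.2557, 0.1548]
eef_rot: [0.703, -0.014, 0.711, 0.012]
wrist_force: [-0.6, -0.1, -2.3]
opening: 0.081
```

```bash
python3 - <<'E'
from h import *
from bench import ctrl
o=ctrl.get_obs();st(o);c=ctrl.camera("wrist");pickle.dump((o,c),open("w6.pkl","wb"))
cv2.imwrite("pics/w6.png",cv2.resize(c["frame"][:,:,::-1],(768,576),interpolation=cv2.INTER_CUBIC))
goal(o,[.592,.261,.101],2.3)
wc=wristcam(o,c);print(w2px(wc,[[.592,.2596,.054],[.592-.0024,.2596+.06,.054],[.592+.0024,.2596-.06,.054],[.497,.256,.102]])*1.5)
E
```

```text
t 7.15 pos [0.5897 0.2557 0.1548] zang 2.17 down [-0.0115 -0.0031 -0.9999] F [-0.6 -0.1 -2.3] T [-0.04  0.05 -0.02] open 0.081 q6 0.19
shift [0.2688 0.0266 0.0155] turn [-0.0004 -0.0019  0.0004] rows 0.8656925480533655 0.0649998002738284
[[391.85079566 292.84611839]
 [392.40281148 160.70907627]
 [391.37626531 406.43532195]
 [140.39007106 330.31103958]]
```

View pics/w6.png

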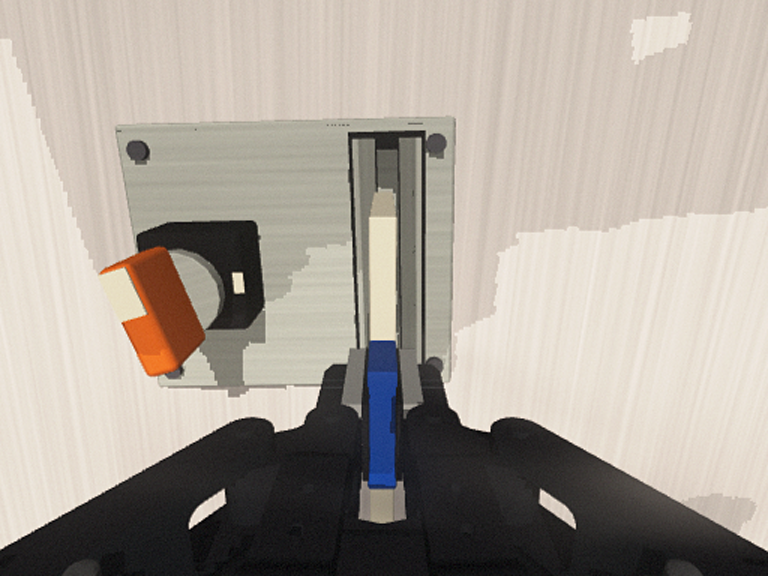

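The plate is above the slot, whose lips run from x=352 to x=424 at row 137. The arm was still settling, so I'll hold and re-measure.

Emit:
jog_arm:
  commands: [0, 0, 0, 0, 0, 0, -1, 0, 0, 0, 0, 0, 0, -1]

```text
time_s: 7.45
eef_pos: [0.5949, 0.2588, 0.163]
eef_rot: [0.708, -0.014, 0.706, 0.014]
wrist_force: [0.4, -0.4, -2.5]
opening: 0.084
```

```bash
python3 - <<'E'
from h import *
from bench import ctrl
o=ctrl.get_obs();st(o);c=ctrl.camera("wrist");pickle.dump((o,c),open("w7.pkl","wb"))
cv2.imwrite("pics/w7.png",cv2.resize(c["frame"][60:260,50:350,::-1],None,fx=2.6,fy=2.6,interpolation=cv2.INTER_CUBIC))
goal(o,[.592,.261,.101],2.3)
wc=wristcam(o,c);P=w2px(wc,[[.592,.2596,.054],[.592-.0024,.2596+.06,.054],[.592-.0024,.2596+.06,.012],[.592+.0024,.2596-.06,.054],[.497,.256,.102]]);print((P-[50,60])*2.6)
E
```

```text
t 7.45 pos [0.5949 0.2588 0.163 ] zang 2.3 down [ 4.e-03  9.e-04 -1.e+00] F [ 0.4 -0.4 -2.5] T [-0.03  0.   -0.01] open 0.084 q6 0.19
shift [ 0.31    0.0113 -0.0153] turn [-0.      0.0006 -0.0001] rows 0.993708824329038 0.0219714662169122
[[524.00539316 353.8135988 ]
 [523.45518467 134.11013507]
 [524.25199367 127.13125709]
 [524.48184117 544.06380404]
 [102.13436713 417.22929623]]
```

View pics/w7.png

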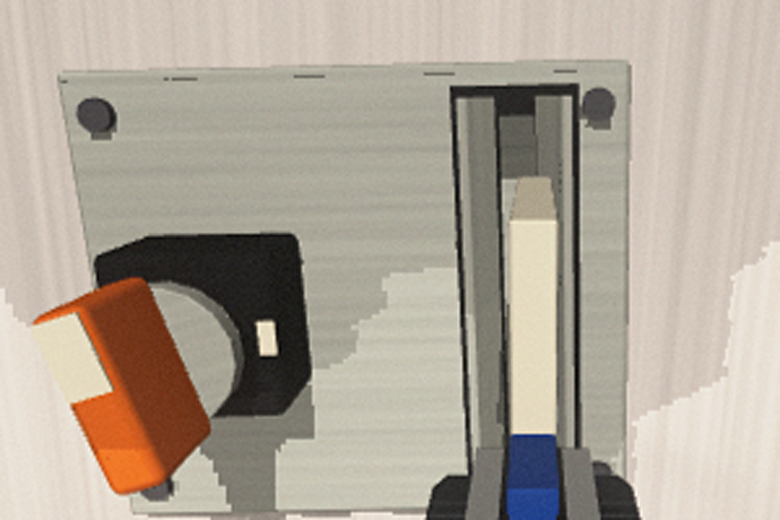

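```bash
python3 - <<'E'
from h import *
o,c=pickle.load(open("w7.pkl","rb"));wc=wristcam(o,c)
f=lambda x,y:(50+x/2.6-.3,60+y/2.6-.3)
for n,p,z in [("far gap wall L",(497,113),.042),("wall R",(537,113),.042),("lip outer farL",(455,95),.054),("lip outer farR",(577,95),.054),("lip near L",(466,440),.054),("lip near R",(578,440),.054),("base far L",(60,72),.012),("base far R",(628,62),.012),("base near L",(133,513),.012),("whiteline",(267,338),.06),("wing mark end",(58,330),.102),("wing other end",(160,470),.102),
 ("wtopA",(33,322),.102),("wtopB",(78,310),.102),("wtopC",(165,458),.102),("wtopD",(120,490),.102)]:
    print(n,px2w(wc,*f(*p),z).round(4))
o,c=pickle.load(open("w5.pkl","rb"));wc=wristcam(o,c)
print("w5")
g=lambda x,y:(x/1.5-.2,y/1.5-.2)
for n,p,z in [("near wall L",(416,158),.042),("near wall R",(435,158),.042),("lipL",(398,168),.054),("lipR",(457,168),.054),("lipL0",(398,3),.054),("lipR0",(458,3),.054),("base near L",(211,183),.012),("base near R",(475,181),.012)]:
    print(n,px2w(wc,*g(*p),z).round(4))
E
```

```text
far gap wall L [0.5819 0.3245 0.042 ]
wall R [0.5928 0.3249 0.042 ]
lip outer farL [0.5714 0.3289 0.054 ]
lip outer farR [0.6028 0.3301 0.054 ]
lip near L [0.576 0.233 0.054]
lip near R [0.6084 0.2343 0.054 ]
base far L [0.4485 0.3304 0.012 ]
base far R [0.6199 0.3402 0.012 ]
base near L [0.4566 0.1825 0.012 ]
whiteline [0.5218 0.2635 0.06  ]
wing mark end [0.4893 0.2764 0.102 ]
wing other end [0.5088 0.2436 0.102 ]
wtopA [0.4841 0.278  0.102 ]
wtopB [0.4942 0.2811 0.102 ]
wtopC [0.5102 0.2467 0.102 ]
wtopD [0.4991 0.2382 0.102 ]
w5
near wall L [0.5883 0.2042 0.042 ]
near wall R [0.5994 0.2047 0.042 ]
lipL [0.5777 0.1987 0.054 ]
lipR [0.6109 0.2002 0.054 ]
lipL0 [0.5733 0.2813 0.054 ]
lipR0 [0.6042 0.2826 0.054 ]
base near L [0.4574 0.1817 0.012 ]
base near R [0.6296 0.1906 0.012 ]
```

```bash
python3 - <<'E'
from h import *
from bench import ctrl
o=ctrl.get_obs();st(o);goal(o,[.591,.265,.15],3.0)
E
```

```text
t 7.5 pos [0.5946 0.2589 0.1626] zang 2.31 down [ 3.5e-03  7.0e-04 -1.0e+00] F [-1.  -0.3 -2. ] T [-0.    0.01  0.03] open 0.084 q6 0.19
shift [ 0.0632  0.031  -0.0171] turn [-0.0019  0.0006 -0.0001] rows 0.23174142141835907 0.06723491268754207
```

Emit:
jog_arm:
  commands: [0.04, 0.025, -0.004, -0.002, 0, 0, -1, 0.04, 0.025, -0.004, -0.002, 0, 0, -1, 0.04, 0.025, -0.004, -0.002, 0, 0, -1, 0.04, 0.025, -0.004, -0.002, 0, 0, -1, 0.04, 0.025, -0.004, -0.002, 0, 0, -1]

```text
time_s: 8.12
eef_pos: [0.5924, 0.2639, 0.1524]
eef_rot: [0.707, -0.019, 0.707, 0.019]
wrist_force: [-0.2, 0.5, -1.9]
opening: 0.082
```

```bash
python3 - <<'E'
from h import *
from bench import ctrl
o=ctrl.get_obs();st(o);goal(o,[.591,.265,.13],3.0)
E
```

```text
t 8.12 pos [0.5924 0.2639 0.1524] zang 3.04 down [ 1.e-04  0.e+00 -1.e+00] F [-0.2  0.5 -1.9] T [ 0.04  0.01 -0.07] open 0.082 q6 0.18
shift [ 0.1119  0.0061 -0.0069] turn [ 0.0001  0.     -0.    ] rows 0.3591442825177256 0.004059228552898265
```

Emit:
jog_arm:
  commands: [0.04, 0.004, -0.006, 0, 0, 0, -1, 0.08, 0.004, -0.006, 0, 0, 0, -1, 0.11, 0.004, -0.006, 0, 0, 0, -1, 0.11, 0.004, -0.006, 0, 0, 0, -1]

```text
time_s: 8.62
eef_pos: [0.5907, 0.2645, 0.1293]
eef_rot: [0.706, -0.019, 0.707, 0.019]
wrist_force: [-0.1, 0.6, -1.0]
opening: 0.081
```

```bash
python3 - <<'E'
from h import *
from bench import ctrl
o=ctrl.get_obs();st(o);c=ctrl.camera("wrist");pickle.dump((o,c),open("w8.pkl","wb"))
cv2.imwrite("pics/w8.png",cv2.resize(c["frame"][60:260,100:400,::-1],None,fx=2.6,fy=2.6,interpolation=cv2.INTER_CUBIC))
E
```

```text
t 8.62 pos [0.5907 0.2645 0.1293] zang 3.04 down [-1.5e-03 -4.0e-04 -1.0e+00] F [-0.1  0.6 -1. ] T [ 0.   -0.01 -0.01] open 0.081 q6 0.18
```

View pics/w8.png

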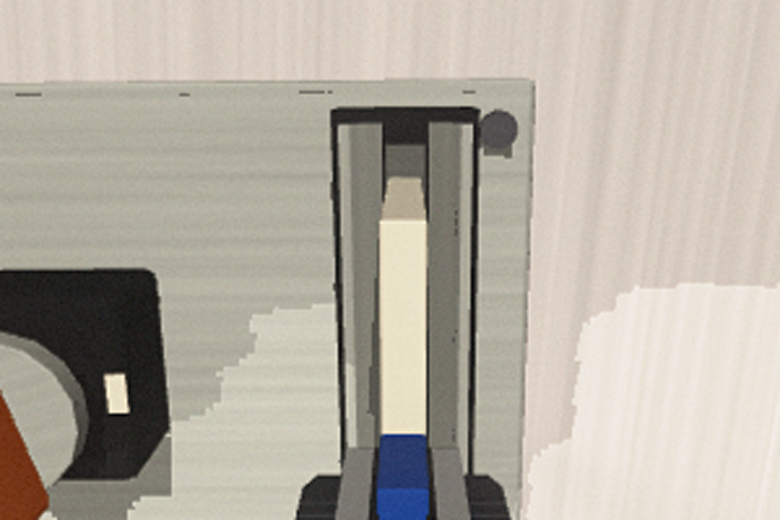

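The plate's lower far corner (405,180) is centred on the slot gap (383–428), with no contact force. I'll lower it further.

Emit:
jog_arm:
  commands: [0.03, 0, 0, 0, 0, 0, -1, 0.06, 0, 0, 0, 0, 0, -1, 0.09, 0, 0, 0, 0, 0, -1, 0.12, 0, 0, 0, 0, 0, -1, 0.12, 0, 0, 0, 0, 0, -1]

```text
time_s: 9.3
eef_pos: [0.5906, 0.2645, 0.1054]
eef_rot: [0.706, -0.019, 0.707, 0.019]
wrist_force: [0.7, 0.1, -1.2]
opening: 0.08
```

```bash
python3 - <<'E'
from h import *
from bench import ctrl
st(ctrl.get_obs())
E
```

```text
t 9.3 pos [0.5906 0.2645 0.1054] zang 3.05 down [-1.3e-03 -4.0e-04 -1.0e+00] F [ 0.7  0.1 -1.2] T [-0.01  0.   -0.03] open 0.08 q6 0.18
```

Emit:
jog_arm:
  commands: [0.015, 0, 0, 0, 0, 0, -1, 0.025, 0, 0, 0, 0, 0, -1, 0.03, 0, 0, 0, 0, 0, -1, 0.03, 0, 0, 0, 0, 0, -1]

```text
time_s: 9.8
eef_pos: [0.5913, 0.2646, 0.1005]
eef_rot: [0.707, -0.019, 0.707, 0.019]
wrist_force: [-0.1, -0.3, -0.3]
opening: 0.083
```

```bash
python3 - <<'E'
from h import *
from bench import ctrl
st(ctrl.get_obs())
E
```

```text
t 9.8 pos [0.5913 0.2646 0.1005] zang 3.05 down [ 3.e-04  0.e+00 -1.e+00] F [-0.1 -0.3 -0.3] T [-0.09  0.01 -0.  ] open 0.083 q6 0.18
```

Emit:
jog_arm:
  commands: [0.004, 0, 0, 0, 0, 0, -1, 0.007, 0, 0, 0, 0, 0, -1, 0.007, 0, 0, 0, 0, 0, -1]

```text
time_s: 10.18
eef_pos: [0.5915, 0.2646, 0.1004]
eef_rot: [0.707, -0.019, 0.707, 0.019]
wrist_force: [-3.4, -2.4, 7.5]
opening: 0.083
```

```bash
python3 - <<'E'
from h import *
from bench import ctrl
o=ctrl.get_obs();st(o);c=ctrl.camera("wrist");s=ctrl.camera("scene")
cv2.imwrite("pics/w9.png",cv2.resize(c["frame"][:,:,::-1],(768,576),interpolation=cv2.INTER_CUBIC))
crop(s["frame"],260,170,90,80,7,"pics/s9.png")
E
```

```text
t 10.18 pos [0.5915 0.2646 0.1004] zang 3.05 down [ 9.e-04 -0.e+00 -1.e+00] F [-3.4 -2.4  7.5] T [-0.25  0.69  0.01] open 0.083 q6 0.18
```

View pics/w9.png

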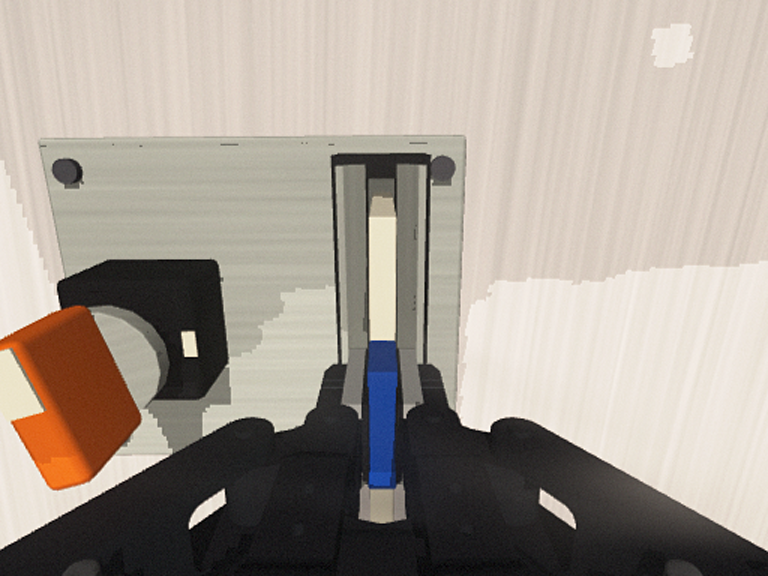

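View pics/s9.png

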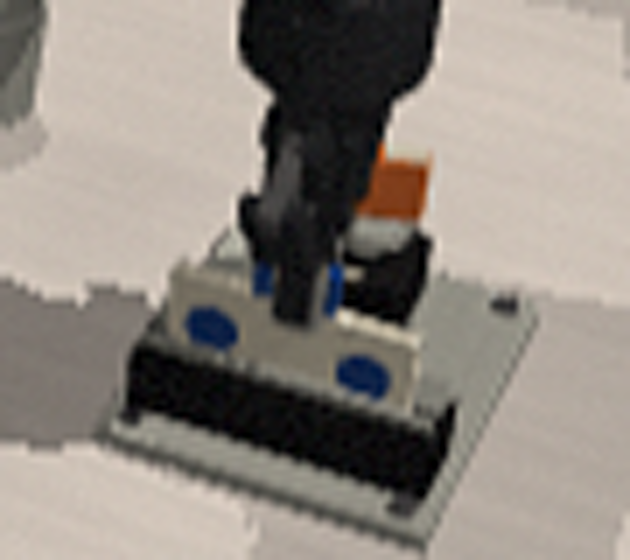

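The plate is down. The TCP height is 0.1004, the same as in the rack, with 7.5 N of upward contact force. I'll release it and lift off.

Emit:
jog_arm:
  commands: [0, 0, 0, 0, 0, 0, 0, 0, 0, 0, 0, 0, 0, 0, 0, 0, 0, 0, 0, 0, 0, 0, 0, 0, 0, 0, 0, 0, -0.2, 0, 0, 0, 0, 0, 0, -0.5, 0, 0, 0, 0, 0, 0.3, -0.5, 0, 0, 0, 0, 0, 0.3, -0.5, 0, 0, 0, 0, 0, 0.3]

```text
time_s: 11.28
eef_pos: [0.591, 0.2646, 0.1989]
eef_rot: [0.707, -0.019, 0.707, 0.019]
wrist_force: [-0.3, -0.7, -1.1]
opening: 0.649
```

```bash
python3 - <<'E'
from h import *
from bench import ctrl
o=ctrl.get_obs();st(o);c=ctrl.camera("wrist");pickle.dump((o,c),open("w10.pkl","wb"))
cv2.imwrite("pics/w10.png",cv2.resize(c["frame"][:,:,::-1],(768,576),interpolation=cv2.INTER_CUBIC))
E
```

```text
t 11.28 pos [0.591  0.2646 0.1989] zang 3.05 down [ 3.e-04  1.e-04 -1.e+00] F [-0.3 -0.7 -1.1] T [ 0.01  0.07 -0.04] open 0.649 q6 0.18
```

View pics/w10.png

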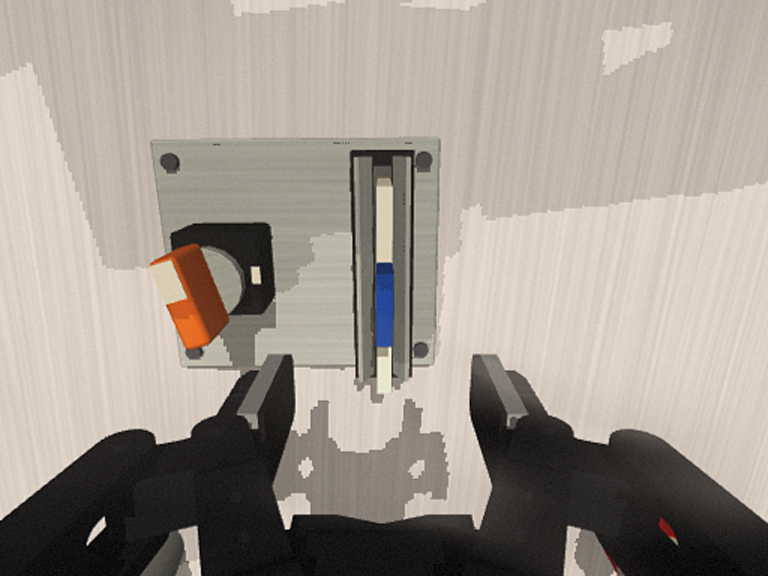

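The plate stands in the slot, with the tab at (384,305), and the jaws are free. Next I'll measure the wing.

```bash
python3 - <<'E'
from h import *
o,c=pickle.load(open("w10.pkl","rb"))
crop(c["frame"],90,145,80,100,7,"pics/w10c.png")
E
```

```text
(no output)
```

View pics/w10c.png

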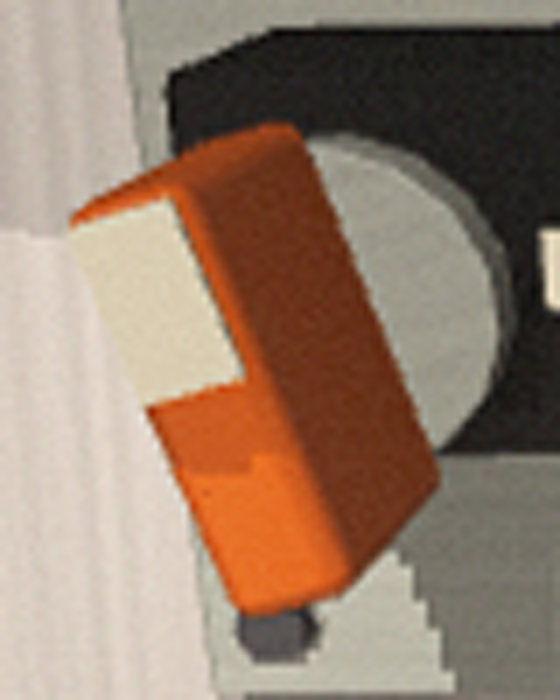

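```bash
python3 - <<'E'
from h import *
from bench import ctrl
o,c=pickle.load(open("w10.pkl","rb"));wc=wristcam(o,c)
P=np.array([px2w(wc,90+x/7-.4,145+y/7-.4,.102) for x,y in [(72,222),(178,186),(346,578),(240,606)]]);print(P.round(4),P.mean(0).round(4))
d=(P[0]+P[1]-P[2]-P[3])/2;a=np.degrees(np.arctan2(d[1],d[0]));print("mark dir",a,np.linalg.norm(d),"zang",a-90)
print("screw from slot",[.591-.095*np.cos(np.radians(3)),.2646-.095*np.sin(np.radians(3))])
o=ctrl.get_obs();p=(P.mean(0)[:2]);goal(o,[p[0],p[1],.19],a-90)
E
```

```text
[[0.4841 0.2776 0.102 ]
 [0.4946 0.2818 0.102 ]
 [0.5088 0.2416 0.102 ]
 [0.4979 0.238  0.102 ]] [0.4963 0.2598 0.102 ]
mark dir 109.37061201931998 0.042321101727856546 zang 19.370612019319978
screw from slot [np.float64(0.49613019419831544), np.float64(0.25962808415692035)]
shift [ 0.0396  0.0017 -0.4709] turn [-0.0453 -0.0003  0.    ] rows 1.5120864479735907 1.5258148527770259
```

Emit:
jog_arm:
  commands: [0.04, 0.002, -0.471, -0.0453, 0, 0, 0.3, 0.04, 0.002, -0.471, -0.0453, 0, 0, 0.3, 0.04, 0.002, -0.471, -0.0453, 0, 0, 0.3, 0.04, 0.002, -0.471, -0.0453, 0, 0, 0.3, 0.04, 0.002, -0.471, -0.0453, 0, 0, 0.3]

```text
time_s: 11.95
eef_pos: [0.498, 0.2599, 0.1907]
eef_rot: [0.697, -0.118, 0.697, 0.118]
wrist_force: [0.3, -0.3, 0.6]
opening: 0.653
```

```bash
python3 - <<'E'
from h import *
from bench import ctrl
o=ctrl.get_obs();st(o);c=ctrl.camera("wrist");pickle.dump((o,c),open("w11.pkl","wb"))
cv2.imwrite("pics/w11.png",cv2.resize(c["frame"][:,:,::-1],(768,576),interpolation=cv2.INTER_CUBIC))
goal(o,[.4962,.2597,.1],19.4)
wc=wristcam(o,c);print(w2px(wc,[[.4962,.2597,.102],[.4962-.0076,.2597+.0217,.102],[.4962+.0076,.2597-.0217,.102]])*1.5)
E
```

```text
t 11.95 pos [0.498  0.2599 0.1907] zang 19.29 down [ 2.e-04 -0.e+00 -1.e+00] F [ 0.3 -0.3  0.6] T [-0.    0.04 -0.02] open 0.653 q6 -0.07
shift [ 0.4535  0.002  -0.0087] turn [-0.0003  0.      0.    ] rows 1.4516011645335796 0.010323472179034591
[[380.26521754 309.45083952]
 [380.21455563 259.39165252]
 [380.31292883 356.59450778]]
```

View pics/w11.png

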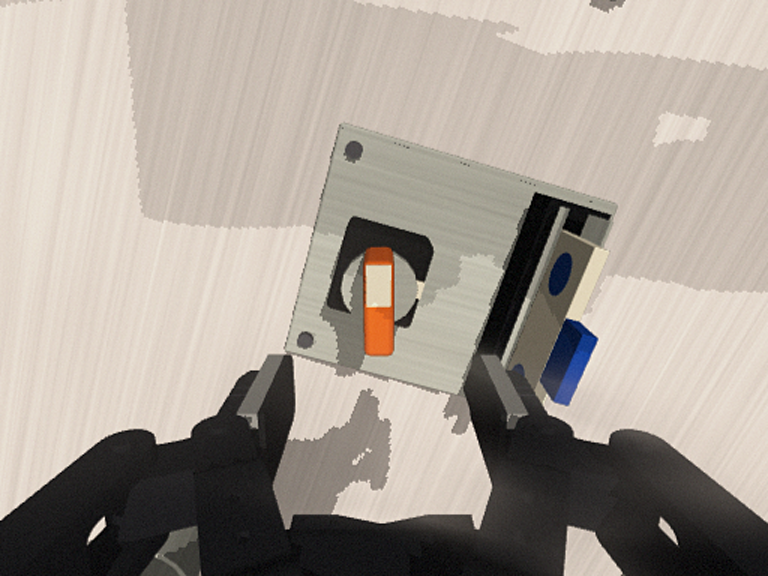

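The wing is upright in the view at (380,308), centred on the jaw plane as predicted. I'll go down, then close.

Emit:
jog_arm:
  commands: [0.2, 0, -0.004, 0, 0, 0, 0.3, 0.4, 0, -0.004, 0, 0, 0, 0.3, 0.455, 0, -0.004, 0, 0, 0, 0.3, 0.455, 0, -0.004, 0, 0, 0, 0.3, 0.455, 0, -0.004, 0, 0, 0, 0.3]

```text
time_s: 12.62
eef_pos: [0.4977, 0.2601, 0.1016]
eef_rot: [0.698, -0.119, 0.696, 0.119]
wrist_force: [-0.2, 0.3, -0.1]
opening: 0.647
```

```bash
python3 - <<'E'
from h import *
from bench import ctrl
o=ctrl.get_obs();st(o);goal(o,[.4962,.2597,.099],19.4)
E
```

```text
t 12.62 pos [0.4977 0.2601 0.1016] zang 19.35 down [ 2.8e-03  8.0e-04 -1.0e+00] F [-0.2  0.3 -0.1] T [ 0.02 -0.02  0.  ] open 0.647 q6 -0.07
shift [ 0.013   0.0006 -0.0078] turn [-0.0002  0.0005  0.    ] rows 0.04854937494928495 0.016451722590026734
```

Emit:
jog_arm:
  commands: [0.003, 0, -0.005, 0, 0, 0, -1, 0.003, 0, -0.005, 0, 0, 0, -1, 0.003, 0, -0.005, 0, 0, 0, -1, 0.003, 0, -0.005, 0, 0, 0, -1, 0.003, 0, -0.005, 0, 0, 0, -1, 0.003, 0, -0.005, 0, 0, 0, -1]

```text
time_s: 13.38
eef_pos: [0.4962, 0.2597, 0.1003]
eef_rot: [0.698, -0.119, 0.696, 0.119]
wrist_force: [0.2, 1.1, 5.3]
opening: 0.149
```

```bash
python3 - <<'E'
from h import *
from bench import ctrl
o=ctrl.get_obs();st(o);c=ctrl.camera("wrist");pickle.dump((o,c),open("w12.pkl","wb"))
cv2.imwrite("pics/w12.png",cv2.resize(c["frame"][:,:,::-1],(768,576),interpolation=cv2.INTER_CUBIC))
E
```

```text
t 13.38 pos [0.4962 0.2597 0.1003] zang 19.35 down [ 2.e-03  7.e-04 -1.e+00] F [0.2 1.1 5.3] T [0.16 0.01 0.  ] open 0.149 q6 -0.07
```

View pics/w12.png

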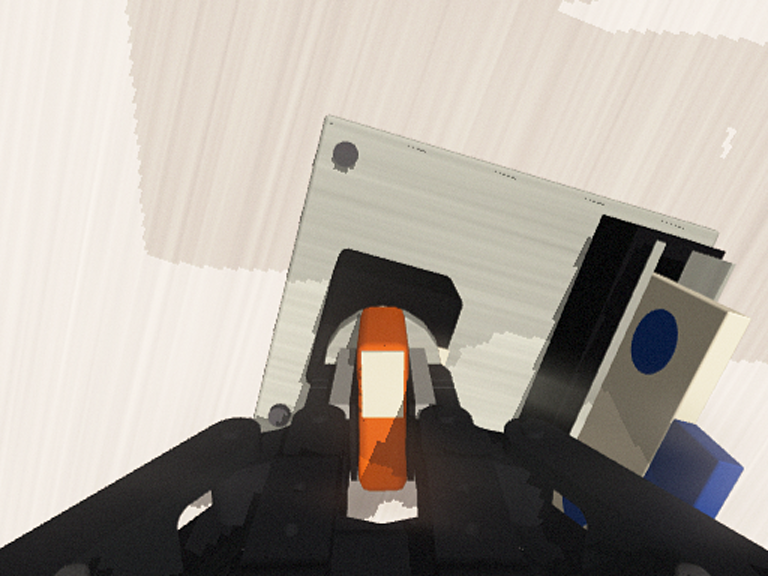

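The wing is held at (383,420). Its opening of 12.7 mm fits the 14 mm wing. I'll turn it clockwise, which is +x tool rotation.

Emit:
jog_arm:
  commands: [0, 0, 0, 0.02, 0, 0, -1, 0, 0, 0, 0.045, 0, 0, -1, 0, 0, 0, 0.07, 0, 0, -1, 0, 0, 0, 0.095, 0, 0, -1, 0, 0, 0, 0.12, 0, 0, -1, 0, 0, 0, 0.145, 0, 0, -1, 0, 0, 0, 0.17, 0, 0, -1, 0, 0, 0, 0.195, 0, 0, -1, 0, 0, 0, 0.22, 0, 0, -1, 0, 0, 0, 0.22, 0, 0, -1]

```text
time_s: 14.68
eef_pos: [0.4976, 0.2593, 0.1003]
eef_rot: [0.614, 0.354, 0.611, -0.352]
wrist_force: [5.9, -0.1, 1.1]
opening: 0.152
```

```bash
python3 - <<'E'
from h import *
from bench import ctrl
o=ctrl.get_obs();st(o);c=ctrl.camera("wrist");pickle.dump((o,c),open("w13.pkl","wb"))
cv2.imwrite("pics/w13.png",cv2.resize(c["frame"][:,:,::-1],(768,576),interpolation=cv2.INTER_CUBIC))
E
```

```text
t 14.68 pos [0.4976 0.2593 0.1003] zang -59.97 down [ 4.8e-03  5.0e-04 -1.0e+00] F [ 5.9 -0.1  1.1] T [-0.1  -0.86 -0.01] open 0.152 q6 1.32
```

View pics/w13.png

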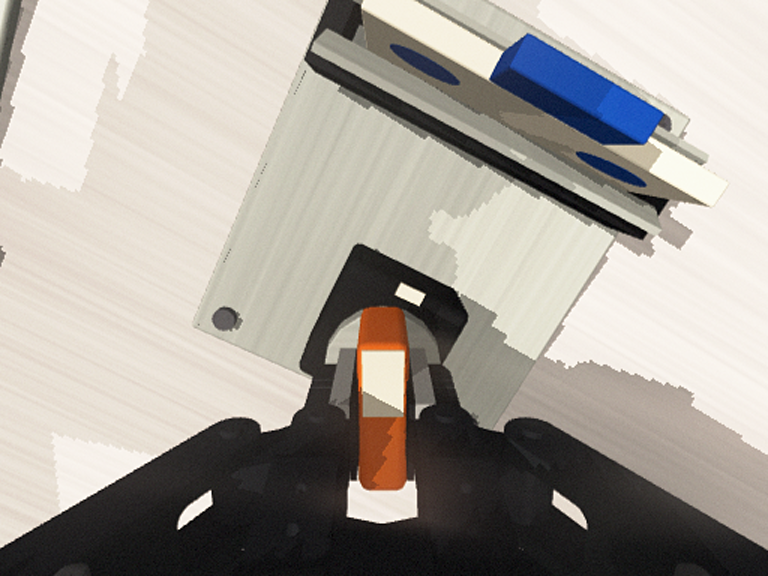

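The wing turns with the gripper and the white line is at (410,293). About 27° is left to the seat, which I'll approach in small steps while watching the moment.

Emit:
jog_arm:
  commands: [0, -0.004, -0.004, 0.02, 0, 0, -1, 0, -0.004, -0.004, 0.04, 0, 0, -1, 0, -0.004, -0.004, 0.06, 0, 0, -1, 0, -0.004, -0.004, 0.06, 0, 0, -1]

```text
time_s: 15.22
eef_pos: [0.4975, 0.259, 0.1003]
eef_rot: [0.537, 0.463, 0.534, -0.46]
wrist_force: [10.1, -3.3, -1.0]
opening: 0.152
```

```bash
python3 - <<'E'
from h import *
from bench import ctrl
o=ctrl.get_obs();st(o)
E
```

```text
t 15.22 pos [0.4975 0.259  0.1003] zang -81.56 down [ 6.9e-03 -3.0e-04 -1.0e+00] F [10.1 -3.3 -1. ] T [-0.48 -1.63 -0.03] open 0.152 q6 1.69
```

Emit:
jog_arm:
  commands: [0, 0, 0, 0.006, 0, 0, -1, 0, 0, 0, 0.01, 0, 0, -1, 0, 0, 0, 0.01, 0, 0, -1]

```text
time_s: 15.6
eef_pos: [0.4976, 0.2589, 0.1003]
eef_rot: [0.523, 0.48, 0.519, -0.477]
wrist_force: [10.6, -3.1, -1.9]
opening: 0.154
```

```bash
python3 - <<'E'
from h import *
from bench import ctrl
o=ctrl.get_obs();st(o)
E
```

```text
t 15.6 pos [0.4976 0.2589 0.1003] zang -85.1 down [ 7.e-03 -4.e-04 -1.e+00] F [10.6 -3.1 -1.9] T [-0.47 -1.56 -0.05] open 0.154 q6 1.76
```

Emit:
jog_arm:
  commands: [0, 0.011, 0.003, 0.003, 0, 0, -1, 0, 0.011, 0.003, 0.006, 0, 0, -1, 0, 0.011, 0.003, 0.008, 0, 0, -1, 0, 0.011, 0.003, 0.008, 0, 0, -1]

```text
time_s: 16.1
eef_pos: [0.4978, 0.2589, 0.1003]
eef_rot: [0.51, 0.491, 0.508, -0.49]
wrist_force: [2.0, -2.3, 4.3]
opening: 0.154
```

```bash
python3 - <<'E'
from h import *
from bench import ctrl
o=ctrl.get_obs();st(o)
E
```

```text
t 16.1 pos [0.4978 0.2589 0.1003] zang -87.81 down [ 0.003  -0.0011 -1.    ] F [ 2.  -2.3  4.3] T [-0.38 -0.39  0.96] open 0.154 q6 1.8
```

Emit:
jog_arm:
  commands: [0, 0, 0, 0.003, 0, 0, -1, 0, 0, 0, 0.003, 0, 0, -1]

```text
time_s: 16.35
eef_pos: [0.4978, 0.2589, 0.1003]
eef_rot: [0.506, 0.495, 0.504, -0.494]
wrist_force: [3.2, -3.0, 5.0]
opening: 0.15
```

```bash
python3 - <<'E'
from h import *
from bench import ctrl
o=ctrl.get_obs();st(o);c=ctrl.camera("wrist");pickle.dump((o,c),open("w14.pkl","wb"))
cv2.imwrite("pics/w14.png",cv2.resize(c["frame"][:,:,::-1],(768,576),interpolation=cv2.INTER_CUBIC))
E
```

```text
t 16.35 pos [0.4978 0.2589 0.1003] zang -88.83 down [ 0.0032 -0.0015 -1.    ] F [ 3.2 -3.   5. ] T [-0.35 -0.46  1.4 ] open 0.15 q6 1.82
```

View pics/w14.png

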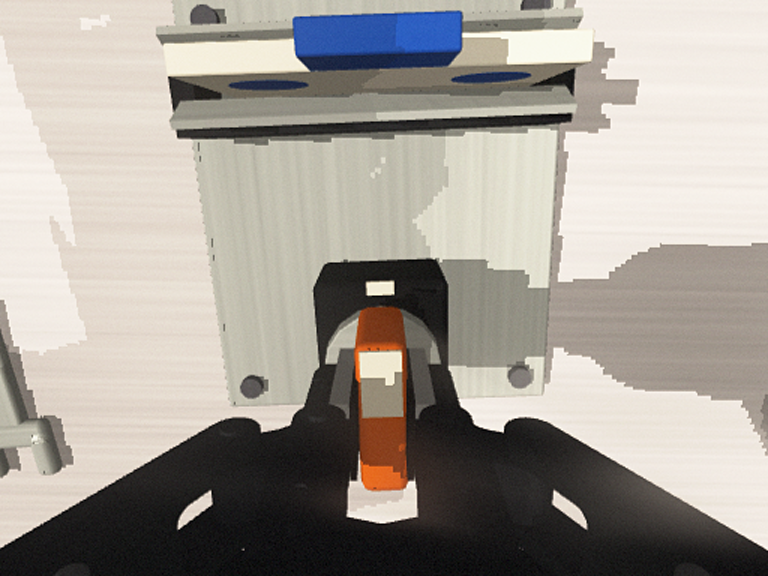

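The wing is seated. The moment rose 0.96 → 1.40 N·m over the last degree, and the mark end points at the white line (380,288). Now I'll back off a quarter turn.

Emit:
jog_arm:
  commands: [0, 0, 0, -0.02, 0, 0, -1, 0, 0, 0, -0.045, 0, 0, -1, 0, 0, 0, -0.07, 0, 0, -1, 0, 0, 0, -0.095, 0, 0, -1, 0, 0, 0, -0.12, 0, 0, -1, 0, 0, 0, -0.145, 0, 0, -1, 0, 0, 0, -0.17, 0, 0, -1, 0, 0, 0, -0.195, 0, 0, -1, 0, 0, 0, -0.22, 0, 0, -1, 0, 0, 0, -0.235, 0, 0, -1]

```text
time_s: 17.65
eef_pos: [0.4968, 0.2598, 0.1003]
eef_rot: [0.707, 0.026, 0.706, -0.026]
wrist_force: [-1.1, 1.6, 8.2]
opening: 0.154
```

```bash
python3 - <<'E'
from h import *
from bench import ctrl
o=ctrl.get_obs();st(o);goal(o,o["eef_pos"],3.5)
E
```

```text
t 17.65 pos [0.4968 0.2598 0.1003] zang -4.2 down [ 7.e-04  9.e-04 -1.e+00] F [-1.1  1.6  8.2] T [ 0.18  0.32 -0.03] open 0.154 q6 0.34
shift [0. 0. 0.] turn [-0.0214  0.0001 -0.0001] rows 0.0 0.7198843841986236
```

Emit:
jog_arm:
  commands: [-0.003, 0, 0, -0.012, 0, 0, -1, -0.003, 0, 0, -0.0215, 0, 0, -1, -0.003, 0, 0, -0.0215, 0, 0, -1, -0.003, 0, 0, -0.0215, 0, 0, -1]

```text
time_s: 18.15
eef_pos: [0.4966, 0.2597, 0.1002]
eef_rot: [0.707, -0.02, 0.707, 0.02]
wrist_force: [-0.2, 2.7, 5.0]
opening: 0.153
```

```bash
python3 - <<'E'
from h import *
from bench import ctrl
o=ctrl.get_obs();st(o);c=ctrl.camera("wrist");pickle.dump((o,c),open("w15.pkl","wb"))
cv2.imwrite("pics/w15.png",cv2.resize(c["frame"][:,:,::-1],(768,576),interpolation=cv2.INTER_CUBIC))
for n in ["top","scene"]:
    c=ctrl.camera(n);cv2.imwrite(f"pics/{n}15.png",cv2.resize(c["frame"][:,:,::-1],(768,576),interpolation=cv2.INTER_CUBIC))
E
```

```text
t 18.15 pos [0.4966 0.2597 0.1002] zang 3.26 down [ 4.e-04  7.e-04 -1.e+00] F [-0.2  2.7  5. ] T [0.44 0.09 0.05] open 0.153 q6 0.21
```

View pics/w15.png

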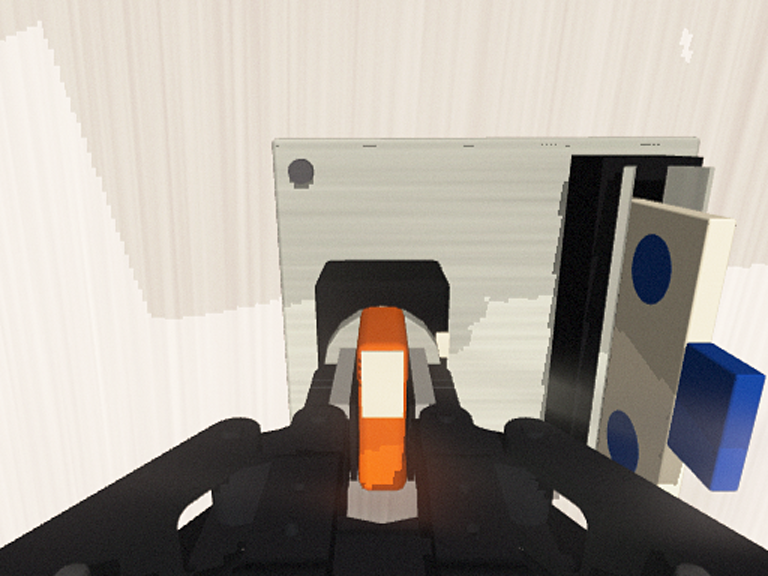

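View pics/top15.png

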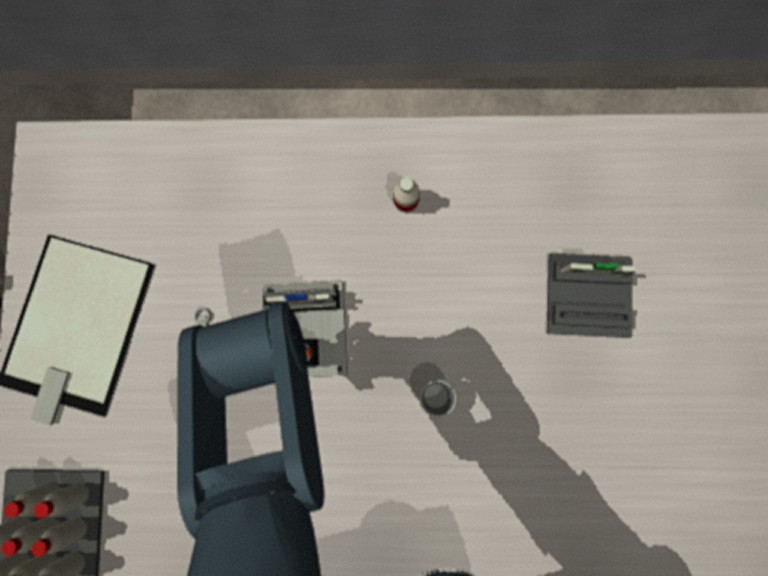

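View pics/scene15.png

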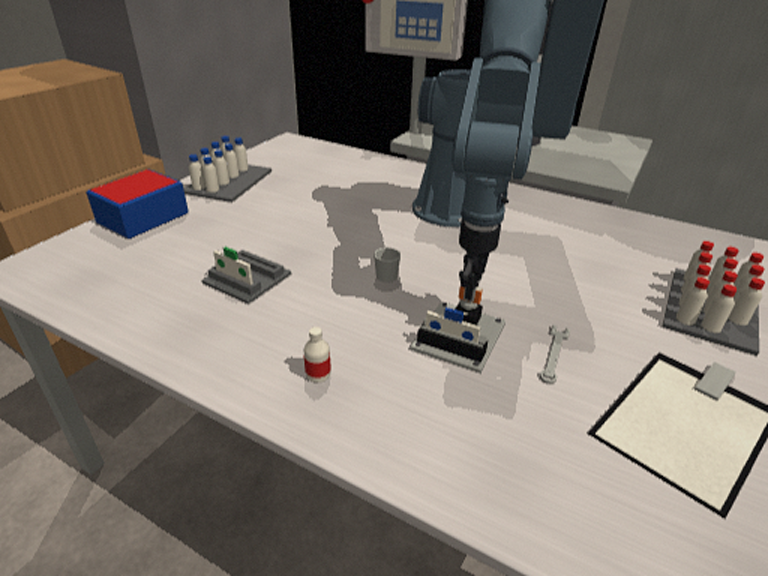

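The wing is held with its axis parallel to the slot, its mark at (383,385). The plate is upright in the slot, the green plate is still in the rack, and the bottle, beaker and spanner look unmoved. I'll hand in.

```bash
python3 - <<'E'
from bench import ctrl
print(ctrl.hand_in())
E
```

```text
the job is handed in; nothing more can be done
None
```

The blue-tabbed plate is in the holder slot, and the thumbscrew was seated, backed off a quarter turn and is still in the gripper. I handed in at about 18.3 s of the 61 s allowed; hand-in gave no verdict.

**Plate:** I took it from the rack and lowered it until it touched the slot floor. It bottomed out at the same TCP height as in the rack (0.1004 m) with 7.5 N of contact force, and only then did I release it.

**Thumbscrew:** I turned it clockwise until it hit the stop. The moment rose to 1.4 N·m with the mark at the white line. I then turned it back to a tool yaw of 3.3°; a quarter turn from the seated position was expected at 3.0–4.4°. The gripper still holds the wing, at 0.15 opening.

**Last pictures:**
- The plate is upright in the slot, and the wing lies parallel to the slot.
- The green-tabbed plate is still in the rack.
- The bottle and beaker look unmoved. The spanner is partly hidden by the arm in the top view, but looks in place in the scene view.

**Disagreements:** The top and wrist cameras differed by about 4–6 mm on where the slot lies along its length. I used the wrist view, and the plate went in without catching. While I was turning the screw, the tool saw up to 11 N of sideways force from a grip about 1.5 mm off centre, most of which I corrected. At the end the tool still had about 5 N upward and 3 N sideways on it.

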